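# Air the plate-drying cabinet on the third hole of its flap stay

### The job

The culture plates in the bench-top drying cabinet need airing with its front flap held open on the third hole of the stay (counted from the stay's pivot). First slide the carton that blocks the flap sideways until it stands upright and wholly past one end of the flap, then ease the flap open to about that width (65 mm at its top edge) and let go, to see that its stiff hinge holds it while the stay is still raised. Press the stay down until its third hole has dropped fully over the peg on the roof, let go of it, and finally give the flap a firm pull or push (about 10 N) to check that the stay holds; leave the other bottles and the tube where they stand.

Things in the scene. Friction and masses are not known exactly. Their poses are not given: they have to be found in the camera images.
- cabinet: White plate-drying cabinet with clear side walls, fixed: 180 deep (x) x 240 wide (y) x 170 mm high to its flat roof. Origin: centre of its underside on the worktop. x points away from the robot through the cabinet (the flap is on the -x side), y to the left, z up. A brass peg stands on the roof near the front, right of the middle.
- flap (a joint): Opening angle of the front flap, rad: 0 = upright and shut, grows as its top swings out towards the robot; travel 1.3. The hinge is stiff (friction 0.55 N m, about 3.5 N at the top rail), so the flap stays where it is left. Hole 1, 2, 3, 4 of the stay lies over the peg at 0.00, 0.18, 0.37, 0.56 rad (top edge 0, 33, 65, 95 mm out).
- flap_panel: Front flap: clear pane in an aluminium frame, 236 wide, 10 mm thick. Origin: middle of the hinge line along its lower edge, at x -98, z 25 mm of the cabinet's frame; x inwards, y left, z up the flap. Its grey top rail spans z 139 to 181 mm, so it stands 36 mm above the roof when shut: closed fingertips fit behind it, over the roof, to pull it open.
- flap_lip (a point): Point on the upper edge of the flap's top rail, mid-thickness, 45 mm left of the middle: a good place to hook or push, clear of the stay. Axes as the flap's.
- stay (a joint): Angle of the stay arm to the flap, rad: 0 = square to the flap, pointing over the roof; grows as its free end rises. Its angle above level is this plus the flap's angle. The pivot is stiff (friction 0.13 N m, about 0.8 N at the pad): the arm stays raised where it is left and must be pressed down. About -0.31 when seated on hole 3.
- stay_bar: Stay arm: steel bar 24 x 4 mm, reaching 194 mm from its pivot; 14 mm holes at 45, 75, 105, 135 mm; black thumb pad, 24 mm across, centred at 174 mm, top 12 mm above mid-bar. Origin: on the pivot, at x 12, y -70, z 165 mm of the flap's frame; x to the free end, y along the pivot, z out of the bar's top. It swings only in a plane square to the flap.
- hole_3 (a point): Centre of the third hole from the pivot (mid-thickness of the bar). Axes as the bar's.
- stay_pad (a point): Centre of the top of the black thumb pad, where the stay is pressed down.
- peg_seat (a point): Foot of the peg: centre of the top of its 22 mm collar, where the bar rests when seated (x -41, y -70, z 187 mm of the cabinet's frame, 17 mm above the roof). The pin above is 10 mm thick, 14 mm high, with a rounded tip. Seated, hole_3 is 2 to 3 mm above this point and within 3 mm sideways. Axes as the cabinet's.
- film_carton: Upright yellow-green carton with a blue emblem, 106 x 106 x 115 mm, about 0.3 kg, closed. It stands in front of the flap, 10 to 35 mm off it. Origin: centre of its underside. To be wholly past the flap's end its centre must lie at least 170 mm to the left or right of the cabinet's centre along the cabinet's y.
- brown_dropper: Bystander: brown glass dropper bottle with black cap, 30 x 30 x 62 mm, right of the cabinet. Origin: centre of its underside.
- red_dropper: Bystander: white dropper bottle with red cap, 37 x 37 x 69 mm, right of the cabinet. Origin: centre of its underside.
- blue_dropper: Bystander: white dropper bottle with blue cap, 37 x 37 x 69 mm, right of the cabinet. Origin: centre of its underside.
- media_flask: Bystander: square clear bottle with white cap, 50 x 50 x 97 mm, left of the cabinet. Origin: centre of its underside.
- orange_tube: Bystander: standing 50 ml tube with orange cap, 34 x 34 x 113 mm, left of the cabinet. Origin: centre of its underside.

How it is judged:
By the outcome, as a careful person would: the job done as asked, in the order asked, and still so for the second after the job is handed in, with the robot touching nothing.
It also fails if it takes over 72 s, if anything falls off the work surface, if the arm or the gripper's body presses on something with over 40 N, if the wrist force passes 120 N, or if a joint passes its speed limit or range.

### The arm

A 6-joint arm with a two-finger parallel gripper is mounted at the origin on a cart in front of the work surface, level with it; the furniture and walls round the work are solid. World frame = base frame: x ahead of the robot, y to its left, z up, the work surface at z = 0. Lengths are in mm, angles in rad, forces in N, time in s.
With the tool pointing down it reaches from about 350 to 875 mm from the base axis. Payload 4.2 kg.
Tool frame: the origin (TCP) lies between the finger pads; the fingertips stand 17 mm ahead of it and the grasp point (between the pads) lies 2 mm behind it; z points along the fingers, y is the line along which they close (so a half turn about z gives the same grasp; the last joint's range is limited). The gripper opens to 85 mm and grips with 20 to 120 N. Pads are 22 mm wide; open, the fingers measure 114 mm over their backs; the gripper's body (76 mm by 85 mm) begins 54 mm behind the grasp point. The pads swing forward as they close: fully open they stand 13 mm farther back than shut.
Start: joints at [-0.888, 0.385, 0.008, 0, -1.194, -0.259], TCP at [257.029, -569.68, 248.312] pointing down, gripper open.
Joint ranges: [-3.14, 3.14], [-1.21, 2.06], [-1.07, 1.41], [-3.16, 2.05], [-2.99, -0.16], [-3.1, 3.1]. Speed limits (rad/s): [2.79, 2.79, 3.14, 3.14, 3.14, 3.14].

### API

Orientations are given as a unit quaternion [x, y, z, w].
In Python, from bench import arm, job, probe_bus, get_image, get_calibration gives the robot as it stands (arm), with the cameras as plain functions, the job (job) and the readings (probe_bus).
- The arm moves only by the shell command python3 jog.py 'ROWS' [OPENING]. ROWS is a JSON object whose key "plan" holds a list of rows, 1 to 10 of them, each of 6 numbers: dx, dy, dz in normalised numbers (1 is 750 mm), then a rotation vector rx, ry, rz in a scale on which 1.0 is 4 rad; each row is the pose to reach, as a shift and turn from the pose commanded when the command began, along the tool's axes at that moment; what a row does not reach only later rows make up. A row lasts 1/10 s, in which the tool goes at most 50 mm and 0.15 rad, less where a joint would pass 70% of its speed; a pose out of reach is approached as far as the arm can. OPENING is the finger opening in mm, set as the command begins (- or left out keeps the last). The fingers move at their own pace and stop on an object; the grip force is fixed at half the most. Time passes only in rows, so rows that do not move let the fingers close. It prints the time, the measured TCP pose, the force, the opening and the grip force at its end. A shift or turn number past 1, either way, is cut back to 1. Input that does not fit is refused with a message, and nothing moves.
- probe_bus.read_state(): the state, without advancing time (a new reading comes with each control period).
- get_image(name): name is "scene" or "top" or "wrist"; returns the picture (400x640x3 uint8, blue, green, red); there is no depth.
- get_calibration(name): a dict with "K" (3x3 intrinsics, pixels), "rvec" (rotation vector, rad) and "tvec" (3), from world to camera coordinates, as OpenCV has them. Camera axes: x right, y down, z forward; pixel columns grow to the right and rows downward; lengths in mm; the calibration is good to about 2 mm. A picture is of the moment at which its call begins: read the wrist's pose just before it. get_calibration takes no time and is no camera call; for the wrist camera it gives the pose at the moment of the call.
- job.job_done(): hands the job in; it is judged then, once.
The state is a dict: "clock": time; "joints": joint angles; "joint_vel": joint speeds; "joint_efforts": joint torques, N m; "position": TCP position; "ee_rot": TCP orientation; "contact_force": force on the tool from outside, world axes, zero at the start; "wrist_torque": the same for the moment, N m; "gripper_width": finger opening in mm; "grasp_force": force on a finger pad.
Only numpy, scipy, OpenCV 4.12 (cv2) and the standard library are available. Lean on these libraries where they do the work, as an engineer would, in place of code of your own. Each camera call takes 0.05 s, during which the arm holds its last target. There are 200 camera calls.

## Working session

There is one attempt and no reset: what is moved stays moved. The work goes in short steps, Python scripts to look and compute and a shell command to move; the robot and the scene stay as the last step left them, time stands still between calls to the robot, and variables do not carry over. Pictures are saved under pics/ and viewed, at most 13 in all, crops included, and the job is handed in when it is done.

```bash
ls; mkdir -p pics; python3 - <<'E'
from bench import arm, job, probe_bus, get_image, get_calibration
import cv2
for n in("scene","top"):
    cv2.imwrite(f"pics/{n}0.png",get_image(n))
    c=get_calibration(n);print(n,c)
s=probe_bus.read_state();print(s)
E
```

```text
bench.py
jog.py
pics
scene {'K': array([[501.4558134 ,   0.        , 326.28102428],
       [  0.        , 501.4558134 , 197.46993724],
       [  0.        ,   0.        ,   1.        ]]), 'rvec': array([ 1.19762725, -2.28777813,  1.03190374]), 'tvec': array([ 356.71757542,  434.1786085 , 1182.74347385])}
top {'K': array([[418.18330523,   0.        , 320.49250506],
       [  0.        , 418.18330523, 198.57729182],
       [  0.        ,   0.        ,   1.        ]]), 'rvec': array([ 2.05951043, -2.15333025,  0.23863846]), 'tvec': array([  40.99075335,  631.86571122, 1095.77010466])}
{'clock': 0.1, 'joints': array([-8.88378322e-01,  3.85461258e-01,  6.73319496e-03, -4.46048081e-04,
       -1.19400698e+00, -2.58582097e-01]), 'joint_vel': array([ 0.00191085, -0.00046998,  0.00296439,  0.00351636,  0.00072392,
        0.0009874 ]), 'joint_efforts': array([-2.37051245e-04, -3.93317163e+01,  1.88929653e+01,  4.19797048e+00,
       -2.59302120e-03, -9.71149774e-07]), 'position': array([ 256.83512668, -569.23540642,  247.32894964]), 'ee_rot': array([-2.10254810e-01,  9.77646118e-01,  9.58005622e-04, -2.54666904e-04]), 'contact_force': array([ 0.13399645, -0.47684979, -0.42665801]), 'wrist_torque': array([ 0.00989023, -0.0650423 , -0.01863543]), 'grasp_force': 0.0, 'gripper_width': 85.72161331292546}
```

View pics/scene0.png

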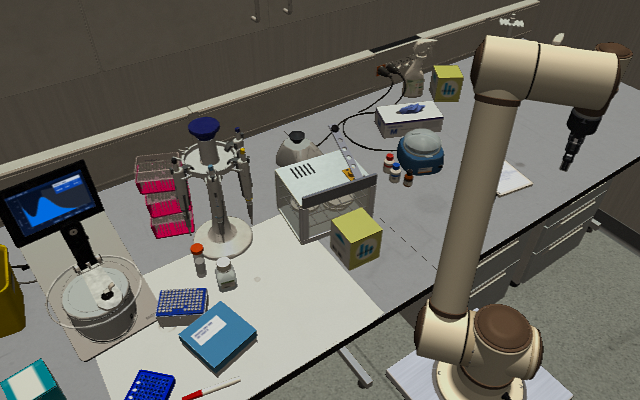

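View pics/top0.png

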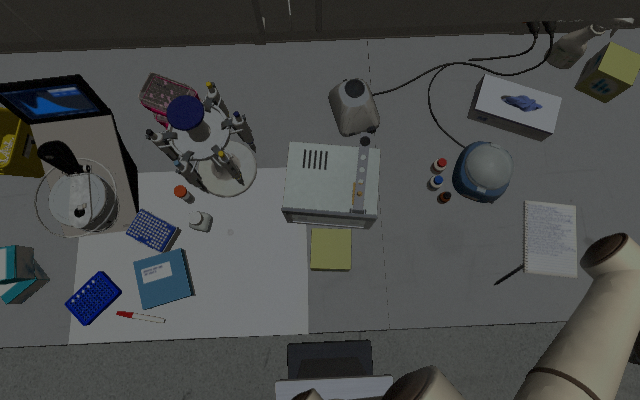

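The scene shows the cabinet in the middle, carton in front of its right part, and droppers to the right. The top view has the roof at about (287–380, 143–215), the stay at (363, 140–210), the carton top at (331, 249), and the droppers at (440, 180).

```bash
cat > h.py <<'E'
from bench import arm, job, probe_bus, get_image, get_calibration
import cv2, numpy as np
from scipy.spatial.transform import Rotation as R
def ray(n,uv,z,c=None):
    c=c or get_calibration(n); M=cv2.Rodrigues(np.array(c["rvec"]))[0]; t=np.array(c["tvec"])
    d=M.T@np.linalg.solve(c["K"],[uv[0],uv[1],1.]); o=-M.T@t
    return o+d*(z-o[2])/d[2]
def proj(n,P,c=None):
    c=c or get_calibration(n)
    return cv2.projectPoints(np.array(P,float).reshape(-1,3),np.array(c["rvec"]),np.array(c["tvec"]),c["K"],None)[0].reshape(-1,2)
def crop(n,x0,y0,x1,y1,f,name,im=None):
    im=get_image(n) if im is None else im
    cv2.imwrite("pics/"+name,cv2.resize(im[y0:y1,x0:x1],None,fx=f,fy=f,interpolation=cv2.INTER_CUBIC))
def todelta(p):  # world target -> tool-axis shift from measured pose
    s=probe_bus.read_state(); return R.from_quat(s["ee_rot"]).inv().apply(np.array(p)-s["position"])
E
python3 - <<'E'
from h import *
crop("top",270,130,470,280,4,"t1.png",cv2.imread("pics/top0.png"))
crop("scene",260,120,420,280,3.7,"s1.png",cv2.imread("pics/scene0.png"))
E
```

```text
(no output)
```

View pics/t1.png

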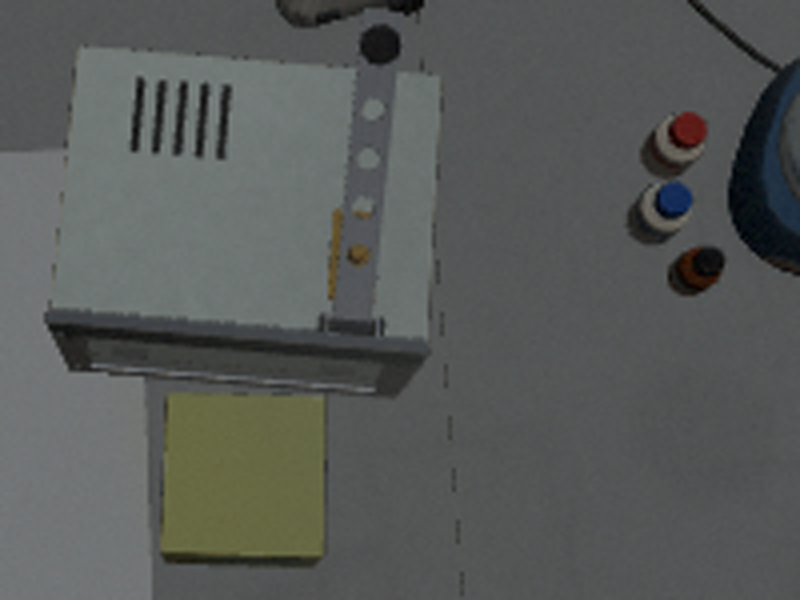

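View pics/s1.png

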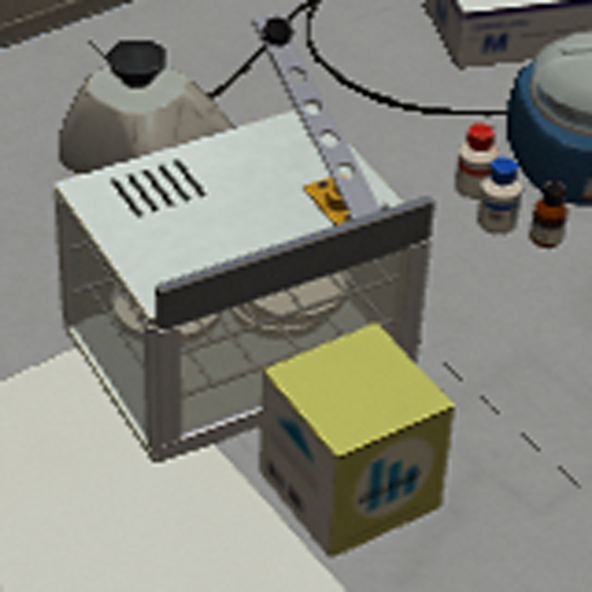

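```bash
cat >> h.py <<'E'
T=lambda u,v:("top",(270+u/4,130+v/4))
S=lambda u,v:("scene",(260+u/3.7,120+v/3.7))
E
python3 - <<'E'
from h import *
from scipy.optimize import least_squares
C={n:get_calibration(n) for n in("top","scene")}
def W(p,P): 
    c,s=np.cos(p[2]),np.sin(p[2]); return [p[0]+c*P[0]-s*P[1],p[1]+s*P[0]+c*P[1],P[2]]
def fit(obs,p0):
    f=lambda p:np.concatenate([proj(n,W(p,P),C[n])[0]-uv for (n,uv),P in obs])
    r=least_squares(f,p0,loss="soft_l1",x_scale=[100,100,.1]);print(r.x.round(3));print(r.fun.reshape(-1,2).round(1).tolist());return r.x
cab=fit([(T(80,47),(90,120,170)),(T(440,75),(90,-120,170)),(T(47,315),(-103,118,206)),(T(430,350),(-103,-118,206)),
 (S(157,290),(-103,118,206)),(S(433,200),(-103,-118,206)),(S(58,185),(90,120,170)),(S(157,458),(-103,118,25))],[600,0,0])
car=fit([(T(165,393),(53,53,115)),(T(325,396),(53,-53,115)),(T(325,553),(-53,-53,115)),(T(162,553),(-53,53,115)),
 (S(265,370),(53,53,115)),(S(375,325),(53,-53,115)),(S(455,407),(-53,-53,115)),(S(335,455),(-53,53,115)),(S(333,553),(-53,53,0))],[500,0,0])
c,s=np.cos(cab[2]),np.sin(cab[2]);d=car[:2]-cab[:2];print("carton in cab",c*d[0]+s*d[1],-s*d[0]+c*d[1],car[2]-cab[2])
for n,P in dict(peg=(-41,-70,187),lip=(-98,45,206),).items(): print(n,W(cab,P))
# stay angle
for a in np.arange(0,1.3,.1):
    x=-86+174*np.cos(a)-12*np.sin(a);z=190+174*np.sin(a)+12*np.cos(a)
    print(a.round(2),[(proj(n,W(cab,(x,-70,z)),C[n])[0]-o).round(1).tolist() for n,o in(T(380,44),S(278,31))])
for nm,o in dict(red=T(676,150),blue=T(662,212),brown=T(695,275)).items(): print(nm,ray(*o,30))
for nm,o in dict(flask=(200,221),tube=(182,192)).items(): print(nm,ray("top",o,60))
E
```

```text
[ 6.64816e+02 -1.90560e+01 -1.34000e-01]
[[-0.4, -1.1], [1.0, -0.4], [-0.7, 1.2], [0.1, 1.0], [-0.1, -0.2], [0.2, -0.5], [-1.8, -1.6], [0.7, 0.4]]
[ 4.88267e+02 -8.60100e+00 -6.50000e-02]
[[0.1, -0.2], [0.3, -0.2], [0.2, 1.3], [-0.2, 0.5], [-1.3, -0.6], [-0.0, -1.4], [0.0, -1.0], [0.6, 0.3], [-0.9, 1.4]]
carton in cab -176.36316494651672 -13.219006643630753 0.06945161246571721
peg [np.float64(614.8336442819594), np.float64(-82.95279289826452), 187]
lip [np.float64(573.7045580971521), np.float64(38.63009351920253), 206]
0.0 [[-2.0, 2.2], [-4.2, 15.1]]
0.1 [[-1.3, 0.6], [-3.8, 10.8]]
0.2 [[-0.8, -0.4], [-3.0, 6.8]]
0.3 [[-0.2, -0.7], [-2.0, 3.2]]
0.4 [[0.3, -0.3], [-0.8, -0.0]]
0.5 [[0.7, 0.9], [0.8, -2.9]]
0.6 [[1.1, 2.9], [2.6, -5.2]]
0.7 [[1.4, 5.7], [4.7, -7.1]]
0.8 [[1.6, 9.2], [7.0, -8.4]]
0.9 [[1.7, 13.6], [9.6, -9.1]]
1.0 [[1.7, 18.8], [12.3, -9.2]]
1.1 [[1.6, 24.7], [15.3, -8.7]]
1.2 [[1.4, 31.2], [18.4, -7.6]]
red [ 719.93225772 -339.18928945   30.        ]
blue [ 673.54911961 -324.00673925   30.        ]
brown [ 625.69151195 -342.87275267   30.        ]
flask [586.41965422 350.06187805  60.        ]
tube [671.71438598 402.34479511  60.        ]
```

```bash
cat >> h.py <<'E'
CAB=np.array([664.8,-19.06,0]);YAW=-.134;RC=R.from_euler('z',YAW)
def w(p): return CAB+RC.apply(p)
def cabp(p): return RC.inv().apply(np.array(p)-CAB)
def down(tilt_y=0,tilt_x=0,flip=1,spin=0):
    # tool z down (tips shifted by tilt toward cab -y / +x), tool y along -flip*cab X, optional spin about vertical
    b=R.from_matrix(np.array([[0,-flip,0],[-flip,0,0],[0,0,-1.]]).T)
    return RC*R.from_euler('z',spin)*R.from_rotvec([-tilt_y,-tilt_x,0])*b
def delta(p,Q,s=None):
    s=s or probe_bus.read_state(); q=R.from_quat(s["ee_rot"])
    return q.inv().apply(w(p)-s["position"]).round(1), (q.inv()*Q).as_rotvec().round(3)
def st():
    s=probe_bus.read_state(); q=RC.inv()*R.from_quat(s["ee_rot"])
    print("t",round(s["clock"],2),"cab pos",cabp(s["position"]).round(1),"F cab",RC.inv().apply(s["contact_force"]).round(1),"w",round(s["gripper_width"]),"z",q.as_matrix()[:,2].round(3),"y",q.as_matrix()[:,1].round(3),"j",s["joints"].round(2))
E
python3 - <<'E'
from h import *
st();Q=down(.3);m=(RC.inv()*Q).as_matrix();print(m.round(2),"det",np.linalg.det(m))
print(delta((-176,86,230),Q))
E
```

```text
t 0.1 cab pos [-330.8 -599.7  247.3] F cab [ 0.2 -0.5 -0.4] w 86 z [-0.001  0.002 -1.   ] y [-0.529  0.848  0.002] j [-0.89  0.39  0.01 -0.   -1.19 -0.26]
[[ 0.   -1.    0.  ]
 [-0.96  0.   -0.3 ]
 [ 0.3   0.   -0.96]] det 1.0000000000000009
(array([-494.3,  499.9,   18.3]), array([ 0.154,  0.275, -1.005]))
```

Units first: shifts go in shares of 750 mm and turns go in shares of 4 rad. So 500 mm is 0.6667, -494 mm is -0.6587, -1.005 rad is -0.2513.

```bash
python3 jog.py '{"plan":[[-0.6587, 0.6667, 0.024, 0.0385, 0.0688, -0.2513], [-0.6587, 0.6667, 0.024, 0.0385, 0.0688, -0.2513], [-0.6587, 0.6667, 0.024, 0.0385, 0.0688, -0.2513], [-0.6587, 0.6667, 0.024, 0.0385, 0.0688, -0.2513], [-0.6587, 0.6667, 0.024, 0.0385, 0.0688, -0.2513], [-0.6587, 0.6667, 0.024, 0.0385, 0.0688, -0.2513], [-0.6587, 0.6667, 0.024, 0.0385, 0.0688, -0.2513], [-0.6587, 0.6667, 0.024, 0.0385, 0.0688, -0.2513], [-0.6587, 0.6667, 0.024, 0.0385, 0.0688, -0.2513], [-0.6587, 0.6667, 0.024, 0.0385, 0.0688, -0.2513]]}' 60; python3 -c "
from h import *
st();print(delta((-176,86,200),down(.3)))"
```

```text
clock: 1.1
position: [430.9, -99.0, 235.5]
ee_rot: [-0.651, 0.744, -0.1, -0.113]
contact_force: [0.6, -0.3, -0.3]
gripper_width: 60.3
grasp_force: 0.0
t 1.1 cab pos [-221.1 -110.5  235.5] F cab [ 0.6 -0.2 -0.3] w 60 z [ 0.002 -0.297 -0.955] y [-1.    -0.001 -0.001] j [ 0.31  0.09 -0.57  0.31 -1.07 -0.62]
(array([-198.1,  -45.2,  -24.4]), array([-0.002, -0.002,  0.   ]))
```

In the tool's units: -240 mm is -0.32, -198 mm is -0.264.

```bash
python3 jog.py '{"plan":[[-0.264, -0.06, -0.032, 0, 0, 0], [-0.264, -0.06, -0.032, 0, 0, 0], [-0.264, -0.06, -0.032, 0, 0, 0], [-0.264, -0.06, -0.032, 0, 0, 0], [-0.264, -0.06, -0.032, 0, 0, 0], [-0.28, -0.06, 0.02, 0, 0, 0], [-0.296, -0.06, 0.0707, 0, 0, 0], [-0.3107, -0.06, 0.12, 0, 0, 0], [-0.32, -0.06, 0.1493, 0, 0, 0], [-0.32, -0.06, 0.1493, 0, 0, 0]]}'; python3 -c "
from h import *
st();print(delta((-176,70,58),down(.3)),delta((-176,-112,58),down(.3)))
crop('scene',220,120,420,270,4,'s2.png')"
```

```text
clock: 2.1
position: [499.5, 85.0, 54.4]
ee_rot: [-0.65, 0.744, -0.099, -0.117]
contact_force: [0.1, -0.0, 0.9]
gripper_width: 60.0
grasp_force: 0.0
t 2.1 cab pos [-177.7   81.    54.4] F cab [0.1 0.  0.9] w 60 z [-0.005 -0.303 -0.953] y [-1.     0.001  0.005] j [ 0.6   0.48 -0.56  0.32 -0.77 -1.  ]
(array([11.6, -1.7, -0.1]), array([ 0.005, -0.007,  0.001])) (array([185.1,  -1.9,  54.9]), array([ 0.005, -0.007,  0.001]))
```

View pics/s2.png

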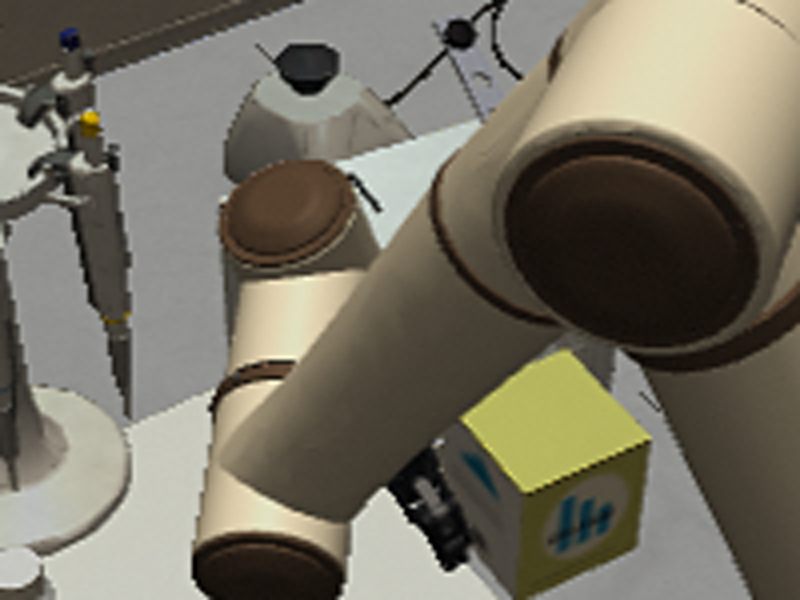

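The gripper, at crop (430, 500), stands just left of the carton. I'll push it right.

In the tool's units: 91 mm is 0.1213, 82 mm is 0.1093.

```bash
python3 jog.py '{"plan":[[0.0133, 0, 0.0027, 0, 0, 0], [0.0253, 0, 0.0067, 0, 0, 0], [0.0373, 0, 0.0107, 0, 0, 0], [0.0493, 0, 0.0147, 0, 0, 0], [0.0613, 0, 0.0187, 0, 0, 0], [0.0733, 0, 0.0213, 0, 0, 0], [0.0853, 0, 0.0253, 0, 0, 0], [0.0973, 0, 0.0293, 0, 0, 0], [0.1093, 0, 0.032, 0, 0, 0], [0.1213, 0, 0.036, 0, 0, 0]]}'; python3 -c "
from h import *
st();print(delta((-176,-114,58),down(.3)))
cv2.imwrite('pics/t2.png',get_image('top'))"
```

```text
clock: 3.15
position: [489.3, -7.7, 58.7]
ee_rot: [-0.651, 0.744, -0.1, -0.112]
contact_force: [0.2, 5.2, 4.7]
gripper_width: 59.6
grasp_force: 2.7
t 3.15 cab pos [-175.4  -12.2   58.7] F cab [-0.5  5.2  4.7] w 60 z [ 0.002 -0.297 -0.955] y [-1.    -0.    -0.002] j [ 0.44  0.43 -0.67  0.41 -0.68 -0.92]
(array([97. ,  0.6, 30.9]), array([-0.002, -0.001, -0.   ]))
```

In the tool's units: 96 mm is 0.128, 89 mm is 0.1187.

```bash
python3 jog.py '{"plan":[[0.0133, 0, 0.004, 0, 0, 0], [0.0267, 0, 0.008, 0, 0, 0], [0.04, 0, 0.012, 0, 0, 0], [0.0533, 0, 0.016, 0, 0, 0], [0.0667, 0, 0.0213, 0, 0, 0], [0.08, 0, 0.0253, 0, 0, 0], [0.0933, 0, 0.0293, 0, 0, 0], [0.1067, 0, 0.0333, 0, 0, 0], [0.1187, 0, 0.0373, 0, 0, 0], [0.128, 0, 0.04, 0, 0, 0]]}'; python3 -c "
from h import *
st();print(delta((-176,-114,58),down(.3)))
crop('top',270,130,470,280,4,'t3.png')"
```

```text
clock: 4.2
position: [475.6, -107.7, 58.4]
ee_rot: [-0.651, 0.744, -0.099, -0.113]
contact_force: [0.4, 2.6, 0.1]
gripper_width: 59.6
grasp_force: 1.2
t 4.2 cab pos [-175.7 -113.1   58.4] F cab [0.  2.6 0.1] w 60 z [ 0.001 -0.298 -0.955] y [-1.     0.    -0.001] j [ 0.24  0.41 -0.75  0.52 -0.59 -0.83]
(array([0.7, 0.3, 0.6]), array([-0.001, -0.002, -0.001]))
```

View pics/t3.png

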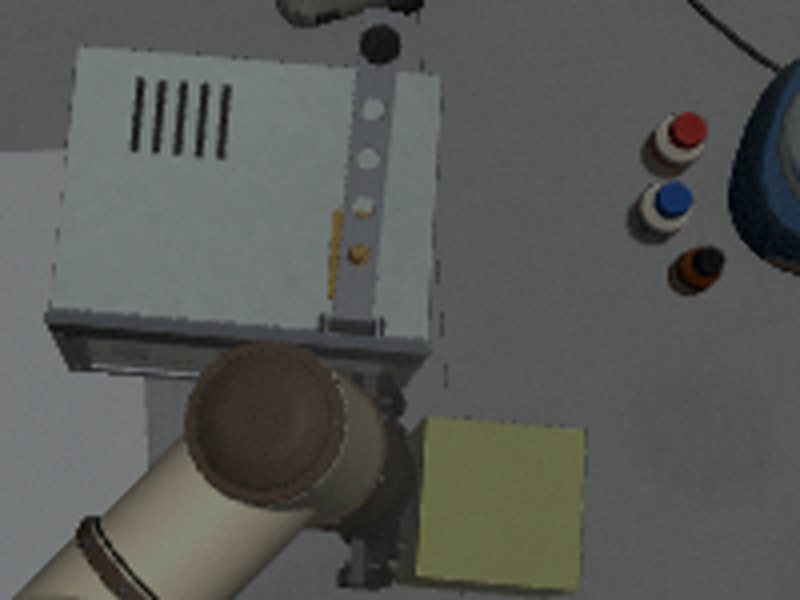

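The carton is upright, centred at crop (502, 503), just past the flap's right end (430, 350).

```bash
python3 -c "
from h import *
for u,v in((502,503),(427,418),(585,430),(580,590),(417,576)): print(cabp(ray(*T(u,v),115)).round(0))"
```

```text
[-180. -181.  115.]
[-129. -129.  115.]
[-128. -233.  115.]
[-231. -234.  115.]
[-232. -129.  115.]
```

In the tool's units: -240 mm is -0.32, -200 mm is -0.2667.

```bash
python3 jog.py '{"plan":[[-0.024, 0, -0.0067, 0, 0, 0], [-0.048, 0, -0.0147, 0, 0, 0], [-0.0293, 0, -0.0773, 0, 0, 0], [-0.0107, 0, -0.14, 0, 0, 0], [0.0093, 0, -0.204, 0, 0, 0], [0.028, 0, -0.2667, 0, 0, 0], [0.0467, 0, -0.32, 0, 0, 0], [0.0467, 0, -0.32, 0, 0, 0]]}' 0; python3 -c "
from h import *
st();print(delta((-62,45,290),down()))"
```

```text
clock: 5.05
position: [482.6, -69.3, 303.9]
ee_rot: [-0.65, 0.745, -0.102, -0.108]
contact_force: [0.6, 0.0, -0.6]
gripper_width: 0.4
grasp_force: 0.0
t 5.05 cab pos [-173.9  -74.1  303.9] F cab [ 0.6  0.1 -0.6] w 0 z [ 0.011 -0.295 -0.956] y [-1.    -0.    -0.012] j [ 0.34  0.12 -0.34  0.28 -1.25 -0.59]
(array([-118.3, -111.7,  -20.5]), array([-0.012, -0.299, -0.002]))
```

In the tool's units: -118 mm is -0.1573, -112 mm is -0.1493, -0.299 rad is -0.0748.

```bash
python3 jog.py '{"plan":[[-0.1573, -0.1493, -0.0267, -0.003, -0.0748, 0], [-0.1573, -0.1493, -0.0267, -0.003, -0.0748, 0], [-0.1573, -0.1493, -0.0267, -0.003, -0.0748, 0], [-0.1573, -0.1493, -0.0267, -0.003, -0.0748, 0], [-0.1573, -0.1493, -0.0267, -0.003, -0.0748, 0], [-0.1573, -0.1493, -0.0267, -0.003, -0.0748, 0]]}'; python3 -c "
from h import *
st();print(delta((-62,45,195),down()))
crop('top',270,130,470,280,3,'t4.png')
cv2.imwrite('pics/w4.png',get_image('wrist'))"
```

```text
clock: 5.65
position: [606.3, 33.0, 280.8]
ee_rot: [-0.658, 0.753, 0.004, -0.006]
contact_force: [-0.2, -0.6, 0.2]
gripper_width: 0.0
grasp_force: 0.0
t 5.65 cab pos [-64.9  43.7 280.8] F cab [-0.1 -0.6  0.2] w 0 z [-0.014 -0.005 -1.   ] y [-1.     0.002  0.014] j [ 0.32  0.34  0.03 -0.   -1.27 -0.45]
(array([-1.7, -4.1, 85.8]), array([ 0.014, -0.005, -0.002]))
```

View pics/w4.png

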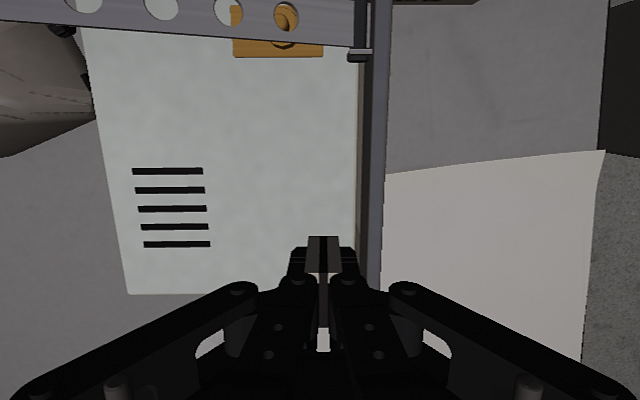

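The wrist view shows the closed fingertips at (323, 245) over the roof, just behind the rail at (372, 200).

In the tool's units: 86 mm is 0.1147, 75 mm is 0.1, 0.014 rad is 0.0035.

```bash
python3 jog.py '{"plan":[[-0.0027, -0.0053, 0.0267, 0.0035, -0.0013, 0], [-0.0027, -0.0053, 0.0533, 0.0035, -0.0013, 0], [-0.0027, -0.0053, 0.08, 0.0035, -0.0013, 0], [-0.0027, -0.0053, 0.1, 0.0035, -0.0013, 0], [-0.0027, -0.0053, 0.1147, 0.0035, -0.0013, 0], [-0.0027, -0.0053, 0.1147, 0.0035, -0.0013, 0], [-0.0027, 0, 0.1147, 0.0035, -0.0013, 0], [-0.0027, 0.0053, 0.1147, 0.0035, -0.0013, 0], [-0.0027, 0.0093, 0.1147, 0.0035, -0.0013, 0]]}'; python3 -c "
from h import *
st()"
```

```text
clock: 6.65
position: [599.8, 36.4, 197.3]
ee_rot: [-0.658, 0.753, -0.001, 0.003]
contact_force: [-0.3, 0.2, 0.3]
gripper_width: 0.2
grasp_force: 0.0
t 6.65 cab pos [-71.8  46.3 197.3] F cab [-0.4  0.2  0.3] w 0 z [ 0.005  0.003 -1.   ] y [-1.     0.002 -0.005] j [ 0.33  0.38 -0.13 -0.   -1.05 -0.47]
```

```bash
for i in 1 2 3; do python3 jog.py '{"plan":[[0, 0.0013, 0.0007, 0, 0, 0], [0, 0.0027, 0.0013, 0, 0, 0]]}' >/dev/null; python3 -c "
from h import *
st()"; done
```

```text
t 6.85 cab pos [-73.7  46.3 195.6] F cab [0.1 0.5 0.5] w 0 z [ 0.004  0.002 -1.   ] y [-1.     0.001 -0.004] j [ 0.33  0.38 -0.14 -0.   -1.05 -0.47]
t 7.05 cab pos [-75.7  46.2 194.1] F cab [ 0.3  0.2 -0.6] w 0 z [ 0.003  0.002 -1.   ] y [-1.     0.002 -0.003] j [ 0.33  0.38 -0.14 -0.   -1.04 -0.47]
t 7.25 cab pos [-77.8  46.2 193.1] F cab [ 0.4  0.3 -0. ] w 0 z [ 0.003  0.002 -1.   ] y [-1.     0.002 -0.003] j [ 0.33  0.38 -0.15 -0.   -1.04 -0.47]
```

In the tool's units: 2 mm is 0.0027, 1 mm is 0.0013.

```bash
for i in 1 2 3 4 5; do python3 jog.py '{"plan":[[0, 0.0013, 0, 0, 0, 0], [0, 0.0027, 0, 0, 0, 0]]}' >/dev/null; python3 -c "
from h import *
st()" | cut -c1-80; done
```

```text
t 7.45 cab pos [-79.7  46.2 193.1] F cab [-0.7 -0.7  0.5] w 0 z [ 0.003  0.002 -
t 7.65 cab pos [-80.8  46.2 193.3] F cab [ 3.5 -0.3 -1.8] w 0 z [ 0.006  0.002 -
t 7.85 cab pos [-83.2  46.2 193.3] F cab [ 3.9 -0.1 -1.7] w 0 z [ 0.005  0.002 -
t 8.05 cab pos [-85.4  46.2 193.3] F cab [ 3.4 -1.1 -1.5] w 0 z [ 0.004  0.002 -
t 8.25 cab pos [-87.6  46.2 193.2] F cab [ 4.7 -1.7 -1.5] w 0 z [ 0.004  0.002 -
```

In the tool's units: 48 mm is 0.064, 44 mm is 0.0587.

```bash
python3 jog.py '{"plan":[[0, 0.0067, 0, 0, 0, 0], [0, 0.0133, 0, 0, 0, 0], [0, 0.02, 0, 0, 0, 0], [0, 0.0267, 0, 0, 0, 0], [0, 0.0333, 0, 0, 0, 0], [0, 0.04, 0, 0, 0, 0], [0, 0.0467, 0, 0, 0, 0], [0, 0.0533, 0, 0, 0, 0], [0, 0.0587, 0, 0, 0, 0], [0, 0.064, 0, 0, 0, 0]]}' >/dev/null; python3 -c "
from h import *
st()"
```

```text
t 9.25 cab pos [-136.    46.3  193.1] F cab [ 3.2 -0.3 -1.4] w 0 z [ 0.004  0.002 -1.   ] y [-1.     0.002 -0.004] j [ 0.39  0.28 -0.29 -0.   -0.99 -0.52]
```

In the tool's units: 2 mm is 0.0027, 1 mm is 0.0013.

```bash
python3 jog.py '{"plan":[[0, 0.0013, 0, 0, 0, 0], [0, 0.0027, 0, 0, 0, 0], [0, 0.0027, 0, 0, 0, 0]]}' >/dev/null; python3 -c "
from h import *
st()"
```

```text
t 9.55 cab pos [-137.9   46.3  193. ] F cab [ 1.7 -0.  -0.9] w 0 z [ 0.003  0.002 -1.   ] y [-1.     0.002 -0.003] j [ 0.39  0.28 -0.29 -0.   -0.99 -0.52]
```

In the tool's units: 0.7 mm is 0.0009.

```bash
python3 jog.py '{"plan":[[0, 0.0009, 0, 0, 0, 0], [0, 0.0009, 0, 0, 0, 0]]}'; python3 jog.py '{"plan":[[0, -0.0067, 0, 0, 0, 0], [0, -0.016, 0, 0, 0, 0], [0, -0.0187, 0, 0, 0, 0], [0, -0.0187, -0.04, 0, 0, 0], [0, -0.0187, -0.1067, 0, 0, 0], [0, -0.0187, -0.1733, 0, 0, 0], [0, -0.0187, -0.24, 0, 0, 0], [0, -0.0187, -0.24, 0, 0, 0]]}' >/dev/null; python3 - <<'E'
from h import *
st()
im=get_image('top');im2=get_image('scene')
a=cv2.resize(im[130:280,270:400],None,fx=3.07,fy=4,interpolation=2);b=cv2.resize(im2[120:270,260:400],None,fx=2.85,fy=4,interpolation=2)
a=cv2.resize(im[130:280,270:400],(520,600),interpolation=2)
cv2.imwrite('pics/t5.png',a); cv2.imwrite('pics/s5f.png',im2)
E
```

```text
clock: 9.75
position: [533.9, 45.3, 193.0]
ee_rot: [-0.658, 0.753, -0.001, 0.002]
contact_force: [2.4, -1.4, -0.6]
gripper_width: -0.0
grasp_force: 1.2
t 10.55 cab pos [-122.5   46.1  381.5] F cab [ 0.6  0.6 -0.4] w 0 z [ 0.018  0.007 -1.   ] y [-1.     0.001 -0.018] j [ 0.37  0.18  0.06  0.   -1.42 -0.51]
```

View pics/t5.png

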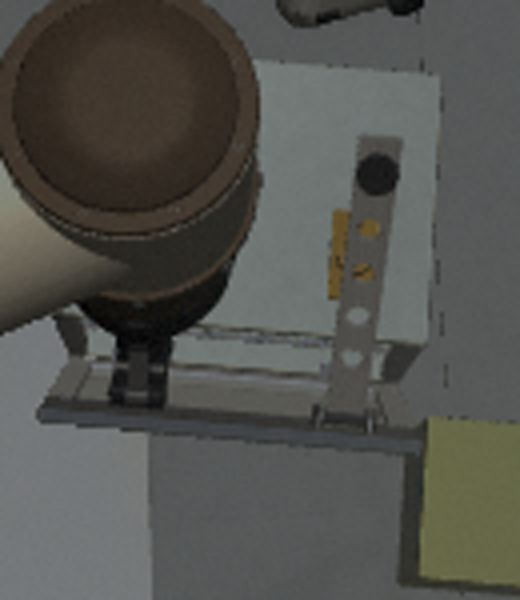

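The flap stays open, its lip from (40, 405) to (425, 445), with the stay raised and the pad at (378, 174).

```bash
python3 - <<'E'
from h import *
print("release x",cabp([533.9,45.3,193]))
def F(a,P): return w([-98+P[0]*np.cos(a)-P[2]*np.sin(a),P[1],25+P[2]*np.cos(a)+P[0]*np.sin(a)])
c=get_calibration("top")
px=lambda P:((proj("top",P,c)[0]-[270,130])*4).round(0)
for a in(.33,.35,.37,.39,.41): print(a,px(F(a,(-5,118,181))),px(F(a,(-5,-118,181))))
a=.37
for t in(.3,.35,.4,.45): print(t,px(F(a,(12+174*np.cos(t)-12*np.sin(t),-70,165+174*np.sin(t)+12*np.cos(t)))))
E
```

```text
release x [-138.32499096   46.29488608  193.        ]
0.33 [ 35. 417.] [422. 452.]
0.35 [ 35. 423.] [422. 457.]
0.37 [ 34. 429.] [421. 463.]
0.39 [ 34. 434.] [420. 469.]
0.41 [ 34. 440.] [420. 475.]
0.3 [377. 168.]
0.35 [377. 176.]
0.4 [378. 184.]
0.45 [378. 192.]
```

```bash
python3 -c "
from h import *
print(delta((-22,-70,345),down()))"
```

```text
(array([ 115.9, -103.1,   29.2]), array([-0.005,  0.004, -0.002]))
```

In the tool's units: 116 mm is 0.1547, -103 mm is -0.1373.

```bash
python3 jog.py '{"plan":[[0.1547, -0.1373, 0, 0, 0, 0], [0.1547, -0.1373, 0, 0, 0, 0], [0.1547, -0.1373, 0, 0, 0, 0], [0.1547, -0.1373, 0, 0, 0, 0], [0.1547, -0.1373, 0.02, 0, 0, 0], [0.1547, -0.1373, 0.0373, 0, 0, 0], [0.1547, -0.1373, 0.0373, 0, 0, 0]]}'; python3 - <<'E'
from h import *
st()
crop("scene",280,120,420,220,5,"s6.png")
for T_ in(.72,.6,.5,.4,.3,.2,.1,.06): print(T_,np.round([-146.5+174*np.cos(T_)-12*np.sin(T_),183.2+174*np.sin(T_)+12*np.cos(T_)+17],1))
E
```

```text
clock: 11.35
position: [632.4, -85.4, 341.7]
ee_rot: [-0.658, 0.753, 0.001, -0.001]
contact_force: [-0.4, 0.0, -0.4]
gripper_width: 0.2
grasp_force: 0.0
t 11.35 cab pos [-23.3 -70.  341.7] F cab [-0.4 -0.  -0.4] w 0 z [-0.003  0.001 -1.   ] y [-1.     0.001  0.003] j [ 0.12  0.37  0.21 -0.   -1.42 -0.25]
0.72 [-23.6 324. ]
0.6 [ -9.7 308.4]
0.5 [  0.4 294.2]
0.4 [  9.1 279. ]
0.3 [ 16.2 263.1]
0.2 [ 21.6 246.5]
0.1 [ 25.4 229.5]
0.06 [ 26.5 222.6]
```

View pics/s6.png

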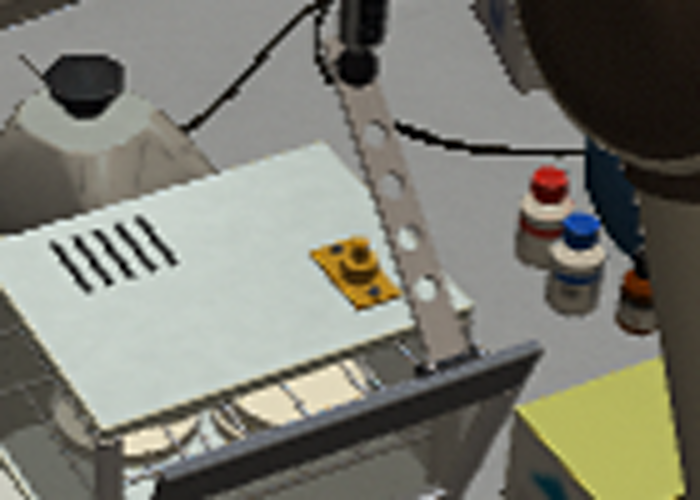

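The fingertip at (360, 45) is right above the black pad at (357, 68).

In the tool's units: 88 mm is 0.1173, 75 mm is 0.1.

```bash
python3 jog.py '{"plan":[[0, -0.004, 0.0133, 0, 0, 0], [0, -0.0093, 0.024, 0, 0, 0], [0, -0.016, 0.0347, 0, 0, 0], [0, -0.0227, 0.0453, 0, 0, 0], [0, -0.0293, 0.056, 0, 0, 0], [0, -0.036, 0.0667, 0, 0, 0], [0, -0.0413, 0.0773, 0, 0, 0], [0, -0.0467, 0.088, 0, 0, 0], [0, -0.052, 0.1, 0, 0, 0], [0, -0.0573, 0.1173, 0, 0, 0]]}'; python3 -c "
from h import *
st()"
```

```text
clock: 12.4
position: [677.0, -91.5, 257.0]
ee_rot: [-0.658, 0.753, -0.001, 0.002]
contact_force: [0.6, 0.4, 1.2]
gripper_width: -0.3
grasp_force: 0.2
t 12.4 cab pos [ 21.7 -70.2 257. ] F cab [0.6 0.5 1.2] w 0 z [ 0.004  0.002 -1.   ] y [-1.     0.002 -0.004] j [ 0.1   0.48  0.18 -0.   -1.27 -0.24]
```

Contact at about 1 N, so the stay is following. I'll continue slowly onto the peg.

In the tool's units: 9 mm is 0.012, 6 mm is 0.008.

```bash
for i in 1 2 3 4; do python3 jog.py '{"plan":[[0, -0.0007, 0.004, 0, 0, 0], [0, -0.0013, 0.008, 0, 0, 0], [0, -0.002, 0.012, 0, 0, 0], [0, -0.002, 0.012, 0, 0, 0]]}' >/dev/null; python3 -c "
from h import *
st()"|cut -c1-75; done
```

```text
t 12.8 cab pos [ 22.7 -70.1 248.2] F cab [-0.3  0.  -0.2] w 0 z [ 0.003  0.
t 13.2 cab pos [ 24.  -70.1 238.6] F cab [ 0.4 -0.6  0.2] w 0 z [ 0.002  0.
t 13.6 cab pos [ 25.7 -70.1 229.7] F cab [-0.7 -0.1 -0.3] w 0 z [ 0.003  0.
t 14.0 cab pos [ 27.2 -70.1 222.7] F cab [-2.7  0.2  5.7] w 0 z [ 0.004  0.
```

In the tool's units: 4 mm is 0.0053, 2 mm is 0.0027.

```bash
python3 jog.py '{"plan":[[0, 0, 0.0027, 0, 0, 0], [0, 0, 0.0053, 0, 0, 0], [0, 0, 0.0053, 0, 0, 0]]}' >/dev/null; python3 -c "
from h import *
st()
crop('scene',280,130,420,230,5,'s7.png')"
```

```text
t 14.3 cab pos [ 27.3 -70.2 222.1] F cab [-6.7  0.7 14.1] w 0 z [ 0.006  0.001 -1.   ] y [-1.     0.    -0.006] j [ 0.1   0.51  0.14  0.   -1.2  -0.23]
```

View pics/s7.png

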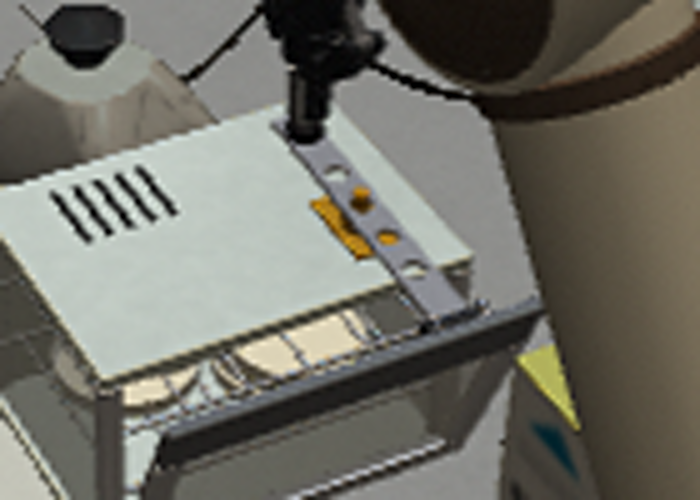

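The peg's tip shows through the third hole at (361, 198), and the fingertip height matches the seated value. I'll release and move to the lip.

In the tool's units: -85 mm is -0.1133, -75 mm is -0.1.

```bash
python3 jog.py '{"plan":[[0, 0.0013, -0.008, 0, 0, 0], [0, 0.0013, -0.04, 0, 0, 0], [0, 0.0013, -0.1, 0, 0, 0], [0, 0.0013, -0.1133, 0, 0, 0], [0, 0.0013, -0.1133, 0, 0, 0]]}' >/dev/null; python3 -c "
from h import *
st();print(delta((-120,45,300),down()))"
```

```text
t 14.85 cab pos [ 27.  -70.1 304.9] F cab [ 0.1  0.5 -1.2] w 0 z [ 0.009  0.003 -1.   ] y [-1.     0.002 -0.009] j [ 0.1   0.46  0.27 -0.   -1.37 -0.24]
(array([-114.9,  147.2,    3.9]), array([-0.009,  0.003, -0.002]))
```

In the tool's units: 147 mm is 0.196, -115 mm is -0.1533.

```bash
python3 jog.py '{"plan":[[-0.1533, 0.196, 0, 0, 0, 0], [-0.1533, 0.196, 0, 0, 0, 0], [-0.1533, 0.196, 0, 0, 0, 0], [-0.1533, 0.196, 0, 0, 0, 0], [-0.1533, 0.196, 0, 0, 0, 0], [-0.1533, 0.196, 0.04, 0, 0, 0], [-0.1533, 0.196, 0.08, 0, 0, 0], [-0.1533, 0.196, 0.12, 0, 0, 0], [-0.1533, 0.196, 0.144, 0, 0, 0], [-0.1533, 0.196, 0.144, 0, 0, 0]]}' >/dev/null; python3 -c "
from h import *
st();print(delta((-130,45,193),down()))"
```

```text
t 15.85 cab pos [-122.6   43.9  189.4] F cab [-0.1  0.5 -0.1] w 0 z [-0.006 -0.002 -1.   ] y [-1.     0.003  0.006] j [ 0.37  0.31 -0.26 -0.   -1.01 -0.5 ]
(array([-1.1,  7.5, -3.6]), array([ 0.006, -0.002, -0.003]))
```

In the tool's units: 13 mm is 0.0173, 12 mm is 0.016.

```bash
python3 jog.py '{"plan":[[0, 0.0053, -0.0027, 0, 0, 0], [0, 0.0107, -0.004, 0, 0, 0], [0, 0.016, -0.004, 0, 0, 0], [0, 0.0173, -0.004, 0, 0, 0]]}' >/dev/null;  for i in 1 2 3 4; do python3 jog.py '{"plan":[[0, 0.0013, 0, 0, 0, 0], [0, 0.002, 0, 0, 0, 0], [0, 0.002, 0, 0, 0, 0]]}' >/dev/null; python3 -c "
from h import *
st()"|cut -c1-75; done
```

```text
t 16.55 cab pos [-134.9   45.3  197.1] F cab [0.5 0.5 1.3] w 0 z [ 0.004  0
t 16.85 cab pos [-136.5   45.2  196.9] F cab [-0.4  0.7  0.5] w 0 z [ 0.003
t 17.15 cab pos [-138.    45.2  197. ] F cab [-0.   0.9  0.1] w 0 z [ 0.003
t 17.45 cab pos [-139.5   45.3  197. ] F cab [ 0.2  1.  -0.5] w 0 z [ 0.003
```

In the tool's units: 1.5 mm is 0.002, 0.8 mm is 0.0011.

```bash
for i in 1 2 3 4; do python3 jog.py '{"plan":[[0, 0.0011, 0, 0, 0, 0], [0, 0.002, 0, 0, 0, 0], [0, 0.002, 0, 0, 0, 0]]}' >/dev/null; python3 -c "
from h import *
st()"|cut -c1-75; done
```

```text
t 17.75 cab pos [-141.    45.2  197. ] F cab [-0.  -0.4  0.9] w 0 z [ 0.003
t 18.05 cab pos [-142.5   45.3  197. ] F cab [ 0.   0.3 -0.3] w 0 z [ 0.003
t 18.35 cab pos [-144.    45.3  197. ] F cab [-0.1 -0.   0.3] w 0 z [ 0.003
t 18.65 cab pos [-145.4   45.3  197. ] F cab [-0.1  0.6 -0. ] w 0 z [ 0.004
```

```bash
python3 - <<'E'
from h import *
im=get_image('top');im2=get_image('scene')
a=cv2.resize(im[130:280,270:370],(400,600),interpolation=2);b=cv2.resize(im2[150:250,280:380],(400,400),interpolation=2)
b=cv2.copyMakeBorder(b,0,200,0,0,0);cv2.imwrite('pics/c8.png',np.hstack([a,b]))
E
```

```text
(no output)
```

View pics/c8.png

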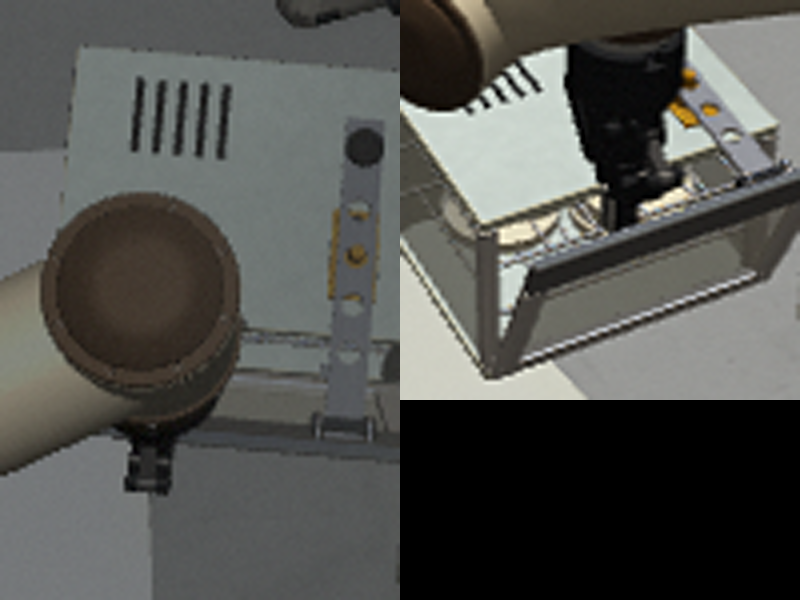

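Hole 3 is over the peg at (356, 255), and the fingers are still behind the rail with a small gap. I'll continue pulling.

Units first: shifts go in shares of 750 mm and turns go in shares of 4 rad. So 1.5 mm is 0.002, 0.8 mm is 0.0011.

```bash
for i in 1 2 3 4; do python3 jog.py '{"plan":[[0, 0.0011, 0, 0, 0, 0], [0, 0.002, 0, 0, 0, 0], [0, 0.002, 0, 0, 0, 0]]}' >/dev/null; python3 -c "
from h import *
st()"|cut -c1-75; done
```

```text
t 19.05 cab pos [-146.1   45.5  197.3] F cab [ 4.1 -1.   0.4] w 0 z [ 0.006
t 19.35 cab pos [-146.6   45.7  197.6] F cab [ 7.2 -1.3 -0.9] w 0 z [ 0.008
t 19.65 cab pos [-146.9   46.   198. ] F cab [ 8.9 -0.8 -2.9] w 0 z [ 0.011
t 19.95 cab pos [-147.3   46.2  198.4] F cab [12.3 -1.3 -3.4] w 0 z [ 0.014
```

The stay holds at 12 N. I'll release and back away.

In the tool's units: -200 mm is -0.2667, -180 mm is -0.24.

```bash
python3 jog.py '{"plan":[[0, -0.0053, 0, 0, 0, 0], [0, -0.016, 0, 0, 0, 0], [0, -0.0267, 0, 0, 0, 0], [0, -0.0267, -0.04, 0, 0, 0], [0, -0.0267, -0.1067, 0, 0, 0], [0, -0.0267, -0.1733, 0, 0, 0], [0, -0.0267, -0.24, 0, 0, 0], [-0.1333, 0.0267, -0.2667, 0, 0, 0], [-0.1333, 0.0267, -0.2667, 0, 0, 0], [-0.1333, 0.0267, -0.2667, 0, 0, 0]]}'; python3 - <<'E'
from h import *
im=get_image('top');im2=get_image('scene')
a=cv2.resize(im[130:280,270:420],(400,400),interpolation=2);b=cv2.resize(im2[130:260,280:410],(400,400),interpolation=2)
cv2.imwrite('pics/c9.png',np.hstack([a,b]))
E
```

```text
clock: 20.95
position: [513.0, 150.7, 398.0]
ee_rot: [-0.659, 0.752, -0.0, 0.002]
contact_force: [-0.2, -0.2, 0.8]
gripper_width: 0.4
grasp_force: 0.0
```

View pics/c9.png

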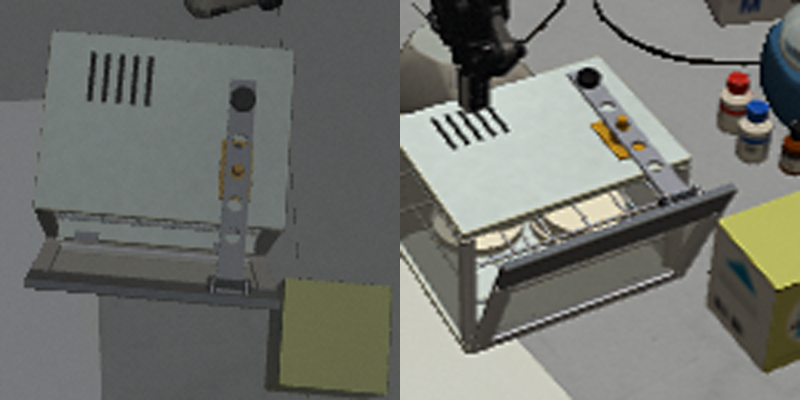

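The peg shows through hole 3 at (238, 170) in the left view and (622, 122) in the right. The carton stands upright past the flap's end, the droppers have not moved, and the arm is clear.

```bash
python3 -c "
from bench import arm, job, probe_bus, get_image, get_calibration
print(job.job_done())"
```

```text
the job is handed in; nothing more can be done
None
```

The job is handed in: the carton stands upright past the flap's right end, the flap is held open with the stay's third hole seated on the peg, and it moved under 1.5 mm in a 12 N pull.

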